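# Hold the bonding jig open for the closing slab

### The job

A row of cast-glass slabs is being bonded in the jig: slide the loose green slab along the channel until it butts flush against the amber slab at the fence, so that no gap is left in the row. Then take the red handle, pull the sprung jaw back until its red pointer stands at the red line of the brass index, and keep holding it there so that a workmate can drop in the blue closing slab: the program finishes while the gripper still holds the jaw at the mark. Leave the blue slab, the brush and the marker where they lie.

Things in the scene. Friction and masses are not known exactly. Their poses are not given: they have to be found in the camera images.
- jig: Bonding jig, fixed grey base plate 300 x 112 x 12 mm. Origin at bench height on the channel's centre line; x along the channel in the pull direction (to the robot's right, +-15 degrees), y away from the robot. Channel floor at z = 12 mm, 64 mm wide between rails 12 mm wide and 8 mm high above it. Rear bracket at x = 130-142 mm and spring barrel, to x = 160 mm, reach z = 46 mm.
- amber_slab: Amber cast-glass slab 50 (x, along the channel) x 60 x 22 mm, loose, 0.17 kg, standing against the fence; it stays there. Origin: centre of its underside; x as the jig's x. Its free face is at its x = +25 mm.
- green_slab: Green cast-glass slab 50 (x) x 60 x 22 mm, loose, about 0.17 kg, in the channel 10 to 24 mm short of the amber slab and at least 40 mm clear of the jaw. Origin: centre of its underside; x roughly the jig's x. It slides on the channel floor; its upper 14 mm stand above the rails. Butted, its origin is 50 mm from the amber slab's.
- blue_slab: Blue cast-glass slab 80 x 60 x 22 mm, loose on the bench behind the jig: the closing piece, for the workmate; leave it alone. Origin: centre of its underside.
- jaw_handle (a point): Centre of the red grip of the jaw's bow handle: a round bar 13 mm thick, 50 mm long along the jig's y, 74 mm above the bench, at jig x = 170.5 mm at rest. Its two posts, 72 mm apart, stand on a crosshead bar whose top is 41 mm above the bench; clear before, behind and above. Axes as the jig's: pull along +x.
- jaw_pointer (a point): Tip of the jaw's red pointer, on the near side of the channel at jig x = 51 mm at rest, 24 mm above the bench; it travels with the jaw. Axes as the jig's.
- index_line (a point): Middle of the red line across the brass index block (12 mm along the jig's x, clipped to the base's near edge, does not move), 21 mm above the bench. Set anew each time, 25 to 46 mm beyond the pointer's rest in the jig's +x. Axes as the jig's: the pointer is at the mark when both have the same jig x.
- jaw (a joint): Travel of the jaw in m: 0 at rest, grows as it is pulled along the jig's +x, stop at 0.052. A spring in the barrel pulls it back at once when let go: 7 N at rest, rising 1.1 N per 10 mm.
- glue_brush: Small glue brush, 147 mm long, 9 mm high, loose on the bench behind the jig; leave it alone. Origin: middle of its underside.
- silver_marker: Silver marker pen, 132 mm long, 14 mm thick, loose on the bench to the left of the jig, beyond the fence; leave it alone. Origin: middle of its underside.
- fence_face (a point): Middle of the cork face of the fence (30 mm high above the channel floor) that closes the channel's end at jig x = -125 mm; 27 mm above the bench. Axes as the jig's. At the other end stands the jaw, 32 mm high above the floor, whose face is at jig x = +43 mm at rest.
Mind the look-alikes: they are no part of the job. There is more than one size of the green_slab; the one meant has the size given above.

How it is judged:
By the outcome, as a careful person would: the job done as asked, in the order asked, and still so for the second after the job is handed in, while the arm keeps its last pose, push and grip.
It also fails if it takes over 45 s, if anything falls off the work surface, if the arm or the gripper's body presses on something with over 40 N, if the wrist force passes 120 N, or if a joint passes its speed limit or range.

### The arm

A 6-joint arm with a two-finger parallel gripper is mounted at the origin on a cart in front of the work surface, level with it; the furniture and walls round the work are solid. World frame = base frame: x ahead of the robot, y to its left, z up, the work surface at z = 0. Lengths are in m, angles in degrees, forces in N, time in s.
With the tool pointing down it reaches from about 0.35 to 0.85 m from the base axis. Payload 8.1 kg.
Tool frame: the origin (TCP) lies between the finger pads, 19 mm behind the fingertips; this is the grasp point; z points along the fingers, y is the line along which they close (so a half turn about z gives the same grasp; the last joint's range is limited). The gripper opens to 85 mm and grips with 20 to 120 N. Pads are 22 mm wide; open, the fingers measure 114 mm over their backs; the gripper's body (76 mm by 85 mm) begins 54 mm behind the grasp point. The pads swing forward as they close: fully open they stand 13 mm farther back than shut.
Start: joints at [60.711, 7.471, 85.268, -0, 87.261, -4.893], TCP at [0.248, 0.546, 0.25] pointing down, gripper open.
Joint ranges: [-169.43, 169.43], [-51.17, 129.36], [1.28, 143.12], [-76.62, 256.62], [0, 156.53], [-152.29, 152.29]. Speed limits (degrees/s): [136.94, 136.94, 159.86, 180, 180, 180].

### API

Orientations are given as [roll, pitch, yaw] about the fixed x, y, z axes, in that order (R = Rz(yaw) Ry(pitch) Rx(roll)).
In Python, from workcell import bot gives the robot as it stands. Calls block until the motion is done:
- bot.movep(position, orientation): joint-space move of the TCP to a pose.
- bot.move_l(position, feed=0.15, attitude=None, contact_N=None): straight line of the TCP; attitude=None keeps the orientation; feed is the mean speed in m/s. With contact_N (N) it stops when the force on the tool has changed by that much, and returns True; else False.
- bot.move_j(angles): joint-space move.
- bot.move_gripper(opening): finger opening in m; the grip force is fixed at half the most; returns when the fingers have stopped.
- bot.wait(seconds).
- bot.inverse_kinematics(position, orientation): joint angles nearest the present ones, or None.
- bot.state(): the state.
- bot.get_image(name): name is "scene" or "top"; returns the picture (400x640x3 uint8, blue, green, red); there is no depth.
- bot.camera_params(name): a dict with "fovy" (degrees; the focal length in pixels is half the picture's height over the tangent of half this angle, whatever the lens; pixels are square), "cx", "cy" (the principal point, pixels), "D" ([k1, k2, p1, p2, k3] as OpenCV has them; the pictures are not rectified), "eye" and "attitude" of the camera in the world. Camera axes: x right, y down, z forward; pixel columns grow to the right and rows downward; lengths in m; the calibration is good to about 2 mm. A picture is of the moment at which its call begins. camera_params takes no time and is no camera call.
A pose or a line that the arm cannot do raises bot.Unreachable and nothing moves.
- bot.close_job(): hands the job in; it is judged then, once.
The state is a dict: "clock": time; "joint_positions": joint angles; "joint_vel": joint speeds; "effort": joint torques, N m; "tool_pos": TCP position; "ee_rot": TCP orientation; "contact_force": force on the tool from outside, world axes, zero at the start; "torque": the same for the moment, N m; "opening": finger opening in m; "finger_force": force on a finger pad.
Only numpy, scipy, OpenCV 4.12 (cv2) and the standard library are available. Lean on these libraries where they do the work, as an engineer would, in place of code of your own. Each camera call takes 0.05 s, during which the arm holds its last target. There are 200 camera calls.

## Working session

There is one attempt and no reset: what is moved stays moved. The work goes in short steps, each a Python script; the robot and the scene stay as the last script left them, time stands still between calls to the robot, and variables do not carry over. Pictures are saved under pics/ and viewed, at most 10 in all, crops included, and the job is handed in when it is done.

```bash
ls; mkdir -p pics; python3 - <<'E'
from workcell import bot
import cv2
for n in("scene","top"):
    cv2.imwrite(f"pics/{n}0.png",bot.get_image(n)); print(bot.camera_params(n))
print(bot.state())
E
```

```text
pics
{'fovy': 53.51352419609052, 'cx': 319.9028712475524, 'cy': 195.08403090241873, 'D': array([-0.03265453,  0.        ,  0.        ,  0.        ,  0.        ]), 'eye': array([-0.0654046 ,  0.46318061,  0.43406033]), 'attitude': array([-112.79238284,   -1.41456225, -125.54299566])}
{'fovy': 56.68090201187148, 'cx': 321.08419972856, 'cy': 201.11553263004978, 'D': array([-0.03056668,  0.        ,  0.        ,  0.        ,  0.        ]), 'eye': array([ 0.47041673, -0.01099607,  0.94001123]), 'attitude': array([-1.71633706e+02,  2.55573481e-02, -8.97086388e+01])}
{'clock': 0.1, 'joint_positions': array([ 6.07091963e+01,  7.51032752e+00,  8.53236947e+01, -8.19706064e-04,
        8.72626070e+01, -4.89448969e+00]), 'joint_vel': array([ 0.11285427, -0.11523867, -0.11973009, -0.06147847,  0.01136607,
       -0.02871273]), 'effort': array([ 1.93198939e-03, -5.70953035e+01, -5.01940942e+01, -7.76266074e-05,
        8.15819803e-03,  2.29977445e-05]), 'tool_pos': array([0.24759296, 0.54601292, 0.24904777]), 'ee_rot': array([-1.79903653e+02, -7.42878326e-03,  1.55603720e+02]), 'contact_force': array([-0.15376057, -0.07328801, -0.84509737]), 'torque': array([ 0.01537067, -0.05145145,  0.01263043]), 'finger_force': 0.0, 'opening': 0.08578443413098394}
```

View pics/scene0.png

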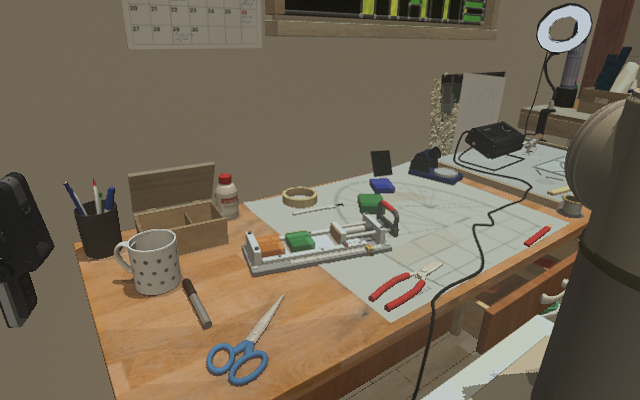

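View pics/top0.png

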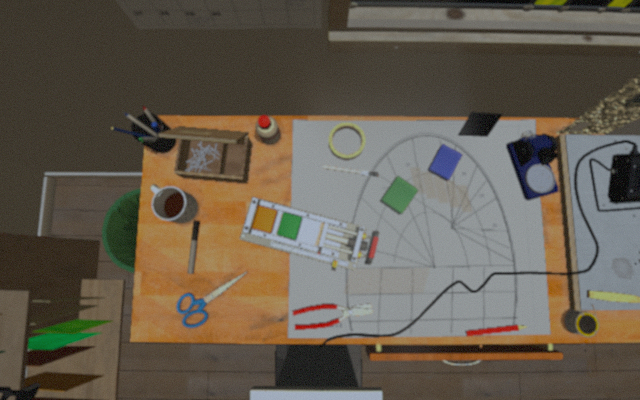

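The top view shows the jig from (243,215) to (380,250), with the amber slab at (264,220) and the red handle at (373,247). There are two green slabs: one in the channel at (289,226), and a bigger one loose on the bench at (399,194). The one in the channel next to the amber slab fits the description; I'll confirm that in a crop. The blue slab is at (445,162).

```bash
cat > h.py <<'E'
import numpy as np, cv2
from scipy.spatial.transform import Rotation as R
from workcell import bot
def K(n):
    p=bot.camera_params(n); f=200/np.tan(np.radians(p["fovy"]/2))
    return p,np.array([[f,0,p["cx"]],[0,f,p["cy"]],[0,0,1.]]),R.from_euler("xyz",p["attitude"],degrees=True).as_matrix()
def rays(n,uv):
    p,k,r=K(n); q=cv2.undistortPoints(np.float64(uv).reshape(-1,1,2),k,p["D"])[:,0]
    d=np.c_[q,np.ones(len(q))]@r.T
    return p["eye"],d
def onz(n,uv,z):
    e,d=rays(n,uv); return e+d*((z-e[2])/d[:,2])[:,None]
def tri(a,b):  # pixel in top, pixel in scene
    (e1,d1),(e2,d2)=rays("top",a),rays("scene",b); out=[]
    for x,y in zip(d1,d2):
        s,t=np.linalg.lstsq(np.c_[x,-y],e2-e1,rcond=None)[0]
        p,q=e1+s*x,e2+t*y; out.append(np.r_[(p+q)/2,np.linalg.norm(p-q)])
    return np.array(out)
def proj(n,P):
    p,k,r=K(n); return cv2.projectPoints((np.atleast_2d(P)-p["eye"])@r,np.zeros(3),np.zeros(3),k,p["D"])[0][:,0]
def blobs(img,lo,hi,box,amin=8):
    """colour blobs in box (x0,y0,x1,y1): area, centroid, minAreaRect"""
    h=cv2.cvtColor(img,cv2.COLOR_BGR2HSV); m=cv2.inRange(h,lo,hi)
    if lo[0]==0: m|=cv2.inRange(h,(172,*lo[1:]),(180,*hi[1:]))
    w=np.zeros_like(m); x0,y0,x1,y1=box; w[y0:y1,x0:x1]=m[y0:y1,x0:x1]
    c,_=cv2.findContours(w,cv2.RETR_EXTERNAL,cv2.CHAIN_APPROX_NONE); out=[]
    n,l,st,ce=cv2.connectedComponentsWithStats(w)
    for i in range(1,n):
        if st[i,4]>=amin:
            pts=np.argwhere(l==i)[:,::-1].astype(np.float32)
            out.append((int(st[i,4]),ce[i],cv2.boxPoints(cv2.minAreaRect(pts)),pts))
    return out
E
cat > a.py <<'E'
from h import *
np.set_printoptions(precision=4,suppress=True)
s=np.mean([bot.get_image("scene") for _ in range(4)],0).astype(np.uint8)
t=np.mean([bot.get_image("top") for _ in range(4)],0).astype(np.uint8)
a=cv2.resize(t[190:275,235:395],(800,425),interpolation=cv2.INTER_CUBIC)
cv2.imwrite("pics/topc.png",a)
b=cv2.resize(s[185:275,240:400],(800,450),interpolation=cv2.INTER_CUBIC)
cv2.imwrite("pics/scenec.png",b)
for n,i,box in(("top",t,(235,190,425,275)),("scene",s,(240,185,405,275))):
    for c,lo,hi in(("green",(45,80,30),(85,255,255)),("amber",(8,120,60),(22,255,255)),("red",(0,120,50),(7,255,255))):
        for A,ce,bx,_ in blobs(i,lo,hi,box): print(n,c,A,ce,bx.round(1).tolist())
E
python3 a.py
```

```text
top green 456 [398.5789 198.068 ] [[382.0, 199.3000030517578], [396.8999938964844, 177.60000610351562], [415.8999938964844, 190.60000610351562], [401.0, 212.39999389648438]]
top green 437 [289.1098 225.4943] [[276.8999938964844, 234.0], [283.20001220703125, 211.60000610351562], [301.5, 216.8000030517578], [295.1000061035156, 239.1999969482422]]
top amber 2496 [257.6779 237.887 ] [[235.0, 274.0], [235.0, 190.0], [290.0, 190.0], [290.0, 274.0]]
top amber 466 [263.7189 218.7146] [[250.8000030517578, 227.10000610351562], [257.3999938964844, 204.8000030517578], [276.70001220703125, 210.5], [270.20001220703125, 232.8000030517578]]
top red 83 [372.7349 247.3735] [[368.3999938964844, 256.6000061035156], [373.3999938964844, 236.60000610351562], [377.3999938964844, 237.60000610351562], [372.3999938964844, 257.6000061035156]]
scene green 266 [369.4887 199.5564] [[358.0, 194.0], [382.0, 194.0], [382.0, 206.0], [358.0, 206.0]]
scene green 9 [383.5556 209.7778] [[383.0, 208.0], [384.0, 208.0], [384.0, 212.0], [383.0, 212.0]]
scene green 357 [299.1933 239.5714] [[285.70001220703125, 233.19999694824
[... 238 characters left out ...]
er 473 [270.3594 244.8753] [[255.60000610351562, 236.6999969482422], [281.3999938964844, 232.39999389648438], [284.79998779296875, 252.89999389648438], [259.0, 257.20001220703125]]
scene amber 8 [368.75  245.875] [[367.0, 245.0], [368.0, 244.0], [370.5, 246.5], [369.5, 247.5]]
scene amber 103 [244.0291 267.7767] [[240.0, 274.0], [240.0, 258.0], [251.0, 258.0], [251.0, 274.0]]
scene amber 56 [282.9107 272.7857] [[269.0, 274.0], [292.8999938964844, 269.6000061035156], [293.5, 273.0], [269.6000061035156, 277.29998779296875]]
scene red 61 [387.459  205.7049] [[379.79998779296875, 202.60000610351562], [382.3999938964844, 199.1999969482422], [395.0, 209.0], [392.3999938964844, 212.39999389648438]]
```

View pics/topc.png

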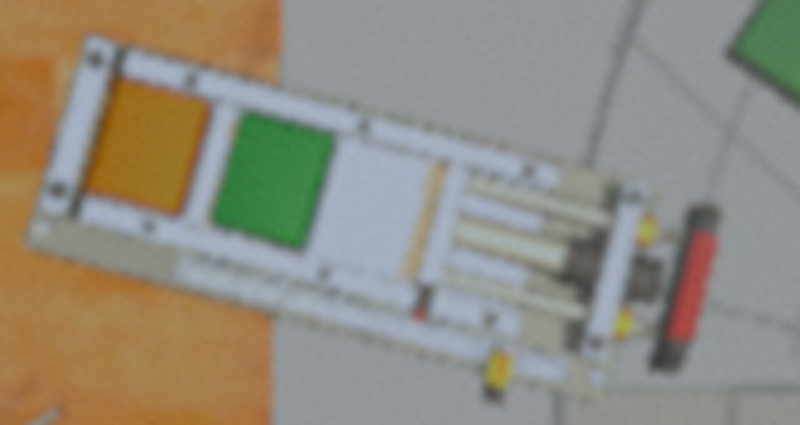

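View pics/scenec.png

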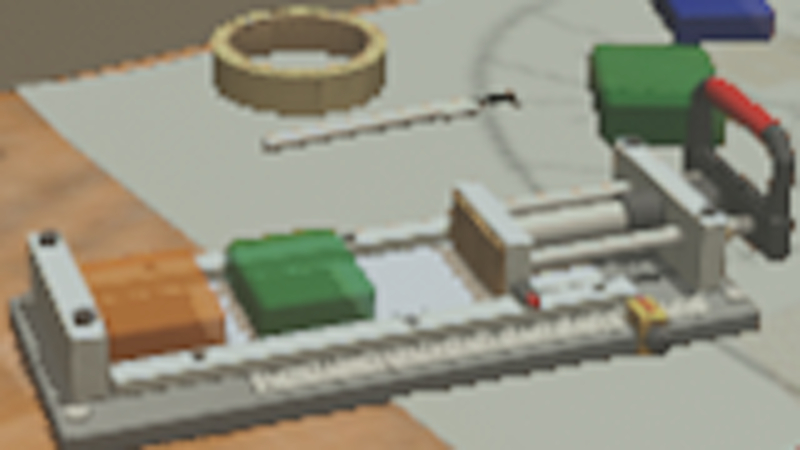

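The crops confirm it. The green slab in the channel (top 289,225) has the same top outline as the amber 50 x 60 slab, about 19 x 23 px; the loose green one is larger. The pointer is at scene (346.6,244.8) and top (319,252.8). The red index line is at scene (369,245.6) and top (334.8,263.6).

```bash
cat >> h.py <<'E'
def redc(img,c,r=5):
    """sub-pixel redness centroid near c"""
    x,y=int(round(c[0])),int(round(c[1])); p=img[y-r:y+r+1,x-r:x+r+1].astype(float)
    w=np.clip(p[...,2]-np.maximum(p[...,1]*1.5,p[...,0])-5,0,None)
    yy,xx=np.mgrid[y-r:y+r+1,x-r:x+r+1]
    return np.array([(w*xx).sum(),(w*yy).sum()])/max(w.sum(),1e-9),w.round().astype(int)
def avg(n,k=6): return np.mean([bot.get_image(n) for _ in range(k)],0)
E
cat > b.py <<'E'
from h import *
np.set_printoptions(precision=4,suppress=True,linewidth=150)
s,t=avg("scene"),avg("top")
def big(n,i,lo,hi,box): return max(blobs(i.astype(np.uint8),lo,hi,box),key=lambda b:b[0])
G,A,Rd=((45,80,30),(85,255,255)),((8,120,60),(22,255,255)),((0,120,50),(7,255,255))
hb=big("top",t,*Rd,(360,230,390,265)); hs=big("scene",s,*Rd,(375,190,400,220))
H=tri([hb[2].mean(0)],[hs[2].mean(0)])[0]; print("handle tri",H, "onz", onz("top",[hb[2].mean(0)],.074),onz("scene",[hs[2].mean(0)],.074))
gb=big("top",t,*G,(270,205,310,245)); ab=big("top",t,*A,(246,200,279,240))
# visible blob from top: box centre; slab silhouettes
gc,ac=onz("top",[gb[2].mean(0),ab[2].mean(0)],.032); print("green",gc,"amber",ac)
print("tops tri (crop picks)",tri([[235+272/5,190+181/5],[235+149/5,190+146/5]],[[240+300/5,185+262/5],[240+145/5,185+283/5]]))
h=np.array(onz("top",[hb[2].mean(0)],.074)[0])
x=(h-ac)[:2]; ph=np.arctan2(x[1],x[0]); print("phi deg",np.degrees(ph),"amber-handle",np.linalg.norm(x),"(expect .2705)","green-amber",np.linalg.norm((gc-ac)[:2]))
e=gb[2]; print("rect dirs",[np.degrees(np.arctan2(*(onz("top",[b],.034)-onz("top",[a],.034))[0][[1,0]])) for a,b in zip(e,np.roll(e,-1,0))])
for n,i,p,l in(("top",t,(319,252.8),(334.8,263.6)),("scene",s,(346.6,244.8),(369,245.6))):
    (pc,w1),(lc,w2)=redc(i,p,4),redc(i,l,4)
    P,L=onz(n,[pc],.024)[0],onz(n,[lc],.021)[0]; u=np.array([np.cos(ph),np.sin(ph)])
    print(n,pc,lc,P,L,"need",(L-P)[:2]@u); print(w1,"\n",w2)
E
python3 b.py
```

```text
handle tri [ 0.4909 -0.1296  0.0767  0.0011] onz [[ 0.4906 -0.1304  0.074 ]] [[ 0.4955 -0.1337  0.074 ]]
green [0.5433 0.068  0.032 ] amber [0.5593 0.1309 0.032 ]
tops tri (crop picks) [[0.5415 0.0676 0.0338 0.0009]
 [0.559  0.1294 0.0343 0.0034]]
phi deg -104.73376921314181 amber-handle 0.27010693171035854 (expect .2705) green-amber 0.06480387791562645
rect dirs [np.float64(-14.793338982276214), np.float64(-105.6779629970662), np.float64(164.80989164023785), np.float64(74.48042273867985)]
top [0. 0.] [0. 0.] [1.1737 0.8982 0.024 ] [1.176  0.9012 0.021 ] need -0.003465618071743784
[[0 0 0 0 0 0 0 0 0]
 [0 0 0 0 0 0 0 0 0]
 [0 0 0 0 0 0 0 0 0]
 [0 0 0 0 0 0 0 0 0]
 [0 0 0 0 0 0 0 0 0]
 [0 0 0 0 0 0 0 0 0]
 [0 0 0 0 0 0 0 0 0]
 [0 0 0 0 0 0 0 0 0]
 [0 0 0 0 0 0 0 0 0]] 
 [[0 0 0 0 0 0 0 0 0]
 [0 0 0 0 0 0 0 0 0]
 [0 0 0 0 0 0 0 0 0]
 [0 0 0 0 0 0 0 0 0]
 [0 0 0 0 0 0 0 0 0]
 [0 0 0 0 0 0 0 0 0]
 [0 0 0 0 0 0 0 0 0]
 [0 0 0 0 0 0 0 0 0]
 [0 0 0 0 0 0 0 0 0]]
scene [346.3457 244.6966] [369. 246.] [ 0.4787 -0.0051  0.024 ] [ 0.4526 -0.0446  0.021 ] need 0.04485609074858287
[[ 0  0  0  0  0  0  0  0  0]
 [ 0  0  0  0  0  0  0  0  0]
 [ 0  0  0  0  0  0  0  0  0]
 [ 0  0  3 42  4  0  0  0  0]
 [ 0  0  0 57 55  0  0  0  0]
 [ 0  0  0  0  0  0  0  0  0]
 [ 0  0  0  0  0  0  0  0  0]
 [ 0  0  0  0  0  0  0  0  0]
 [ 0  0  0  0  0  0  0  0  0]] 
 [[0 0 0 0 0 0 0 0 0]
 [0 0 0 0 0 0 0 0 0]
 [0 0 0 0 0 0 0 0 0]
 [0 0 0 0 0 0 0 0 0]
 [0 0 0 0 5 0 0 0 0]
 [0 0 0 0 0 0 0 0 0]
 [0 0 0 0 0 0 0 0 0]
 [0 0 0 0 0 0 0 0 0]
 [0 0 0 0 0 0 0 0 0]]
```

```bash
cat >> h.py <<'E'
PH=np.radians(-105.0); U=np.array([np.cos(PH),np.sin(PH),0]); V=np.array([-U[1],U[0],0])
O=np.array([.4906,-.1304,0])-.1705*U   # jig origin from the handle
def J(x,y,z): return O+x*U+y*V+[0,0,z]
E
python3 - <<'E'
from h import *
np.set_printoptions(precision=4,suppress=True)
print(J(-.0354,0,0),J(-.1,0,0),J(.051,-.045,0))
o=[180,0,75]
bot.movep(J(.012,0,.15),o)
bot.move_gripper(0)
bot.move_l(J(.012,0,.036),feed=.1,contact_N=12)
s=bot.state();print(s["clock"],s["tool_pos"],s["opening"],s["contact_force"])
r=bot.move_l(J(-.024,0,.036),feed=.03,contact_N=6)
s=bot.state();print(r,s["clock"],(s["tool_pos"]-O)@U,s["contact_force"]@U)
i=avg("top",4);j=avg("scene",4)
cv2.imwrite("pics/push.png",np.vstack([cv2.resize(i[195:245,240:330],(720,300)) if 0 else cv2.resize(i[195:250,240:340],None,fx=6,fy=5.4)[:297,:600],cv2.resize(j[215:270,240:340],None,fx=6,fy=5.4)[:297]]))
E
```

```text
[0.5439 0.0685 0.    ] [0.5606 0.1309 0.    ] [ 0.4781 -0.0033  0.    ]
5.325 [0.5324 0.0227 0.0368] 0.0001259283557661091 [-0.5712  0.8042  0.5913]
True 6.15 -0.012771032168444206 3.0154295398324327[ WARN:0@19.615] global loadsave.cpp:1063 imwrite_ Unsupported depth image for selected encoder is fallbacked to CV_8U.
```

View pics/push.png

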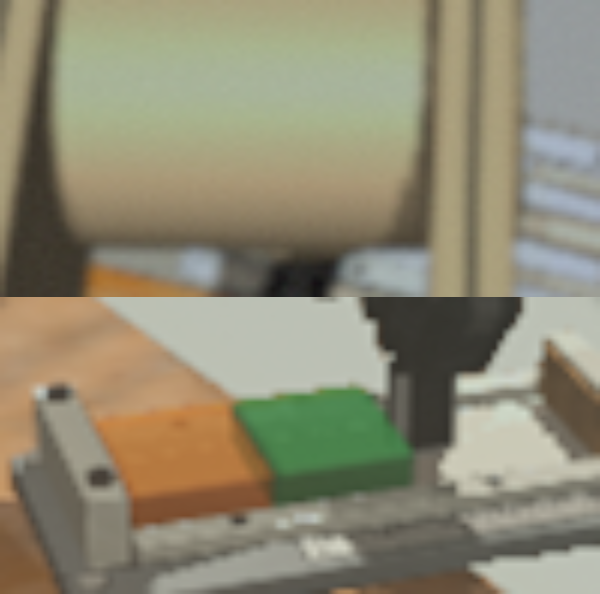

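The scene half of the picture shows the green slab against the amber one, with the joint at about (265,470) in the picture and no gap visible. I'll press once more a little harder, back off, and check from the top while moving to the handle.

```bash
python3 - <<'E'
from h import *
np.set_printoptions(precision=4,suppress=True)
r=bot.move_l(J(-.020,0,.036),feed=.015,contact_N=9)
s=bot.state();print(r,s["clock"],(s["tool_pos"]-O)@U,s["contact_force"]@U)
bot.move_l(J(.010,0,.036),feed=.08)
bot.move_l(J(.010,0,.16),feed=.15)
q=[bot.inverse_kinematics(J(.1705,0,.16),[180,0,y]) for y in(-15,165)];print(q)
bot.movep(J(.1705,0,.16),[180,0,165])
bot.move_gripper(.085)
t=avg("top",4).astype(np.uint8); sc=avg("scene",4).astype(np.uint8)
g=max(blobs(t,(45,80,30),(85,255,255),(260,205,310,245)),key=lambda b:b[0]); a=max(blobs(t,(8,120,60),(22,255,255),(246,200,279,240)),key=lambda b:b[0])
gc,ac=onz("top",[g[2].mean(0),a[2].mean(0)],.032);print(g[:2],a[:2],gc,ac,(gc-ac)@U,(gc-O)@U,(ac-O)@U)
cv2.imwrite("pics/flush.png",np.vstack([cv2.resize(t[195:275,240:390],(750,300)),cv2.resize(sc[215:270,240:390],(750,290))]))
print(bot.state()["clock"])
E
```

```text
True 6.825 -0.012754871317819017 0.14002481070564726
[array([-20.6736,  -3.3733, 105.9323,  -0.    ,  77.441 ,  84.3264]), array([-20.6736,  -3.3733, 105.9323,   0.    ,  77.441 , -95.6736])]
(437, array([283.746 , 224.0458])) (475, array([263.9368, 218.7242])) [0.5467 0.0813 0.032 ] [0.5594 0.1305 0.032 ] 0.050742227828819764 -0.04853945625466153 -0.09928168408348129
11.0667
```

View pics/flush.png

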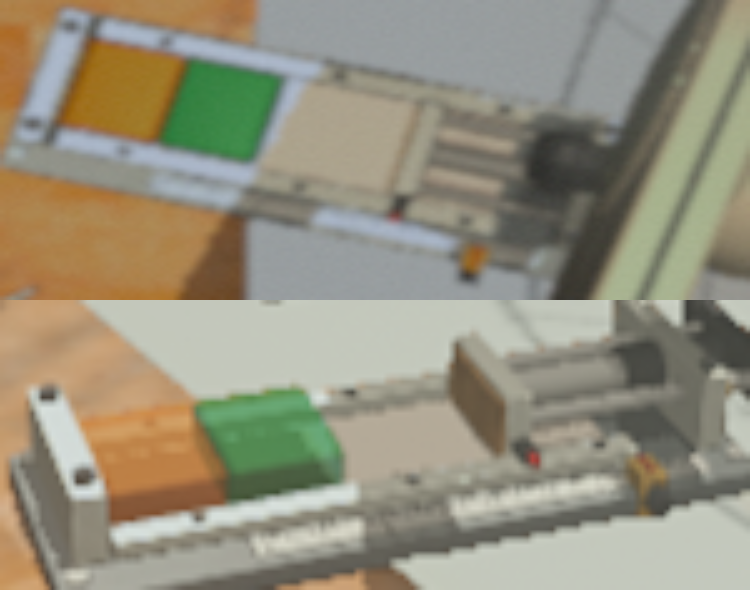

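The top half shows amber and green meeting with no gap at (183,95), and their centres measure 50.7 mm apart, so they are butted. In the scene half, the pointer is at (533,457) and the red index line at about (648,462). Next I grip the handle and pull to just short of the mark.

```bash
cat > c.py <<'E'
from h import *
np.set_printoptions(precision=4,suppress=True,linewidth=150)
def look(name):
    t,s=avg("top",6),avg("scene",6)
    cv2.imwrite(name,np.vstack([cv2.resize(t[235:280,305:355],(750,300),interpolation=cv2.INTER_CUBIC).clip(0,255).astype(np.uint8) if 0 else cv2.resize(t[243:273,300:360],(600,300),interpolation=cv2.INTER_NEAREST).astype(np.uint8),
      cv2.resize(s[230:260,335:395],(600,300),interpolation=cv2.INTER_NEAREST).astype(np.uint8)]))
    np.savez("last.npz",t=t,s=s)
def rep():
    s=bot.state();print(s["clock"],"x",(s["tool_pos"]-O)@U,"y",(s["tool_pos"]-O)@V,"z",s["tool_pos"][2],"open",s["opening"],"F",s["contact_force"]@U,s["contact_force"],s["finger_force"])
E
python3 - <<'E'
from c import *
print(bot.move_l(J(.1705,0,.073),feed=.1,contact_N=10)); rep()
bot.move_gripper(0); rep()
x0=(bot.state()["tool_pos"]-O)@U
bot.move_l(J(.1705+.040,0,.073),feed=.04); bot.wait(.3); rep()
look("pics/pull.png"); print(bot.state()["clock"])
E
```

```text
False
12.0833 x 0.17056673369150455 y 0.000634224598198882 z 0.07374518367450134 open 0.08511573132227072 F 0.07802517251224819 [ 0.5331 -0.2236 -0.3504] 0.0
12.7583 x 0.17165589240154752 y 8.934995891098779e-05 z 0.07330484252938826 open 0.011073785310626241 F 6.140243525833725 [-2.8124 -5.6033  2.0594] 58.37542176246643
14.2083 x 0.20853410524796193 y 0.00022844779569649448 z 0.07327571588873732 open 0.011162697357774063 F -9.467961989649865 [0.9611 9.5444 4.3935] 58.79061162471771
14.8083
```

View pics/pull.png

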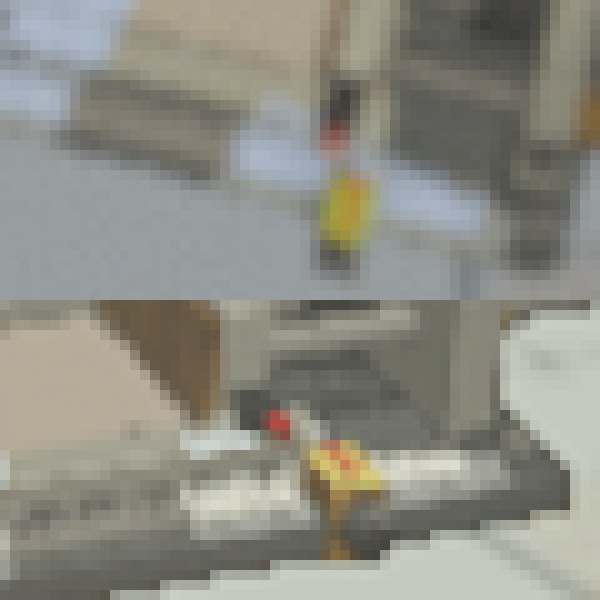

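The top half shows the pointer at (335,135) and the orange-red line at about (352,195); in the scene half they are at (278,424) and (337,455). The pointer is a few mm short, so I'll compute the remainder from both views.

```bash
cat >> c.py <<'E'
def wc(img,c,r,kind):
    x,y=int(round(c[0])),int(round(c[1])); p=img[y-r:y+r+1,x-r:x+r+1].astype(float)
    b,g,rr=p[...,0],p[...,1],p[...,2]
    w=rr-g                      # redness
    w=np.clip(w-(40 if kind=="p" else 0),0,None)
    if kind=="l":               # red line on brass: red/green ratio above brass's own
        w=np.where(rr-b>40,np.clip(rr/np.maximum(g,1)-LT,0,None),0)
    yy,xx=np.mgrid[y-r:y+r+1,x-r:x+r+1]
    return np.array([(w*xx).sum(),(w*yy).sum()])/w.sum(),w
LT=1.35
def dump(img,x0,y0,x1,y1):
    p=img[y0:y1,x0:x1]; print("R-G",x0,y0);print((p[...,2]-p[...,1]).round().astype(int)); print("R/G*100");print((100*p[...,2]/p[...,1]).round().astype(int));print("R-B");print((p[...,2]-p[...,0]).round().astype(int))
E
python3 - <<'E'
from c import *
d=np.load("last.npz")
print("TOP");dump(d["t"],329,254,340,270);print("SCENE");dump(d["s"],359,238,376,254)
E
```

```text
TOP
R-G 329 254
[[ -4  -3  -2   2   8   5   2   3   3   3   2]
 [ -7  -7  -2  12  30  17   4   1   2   2   0]
 [ -8  -6   2  28  45  27   3   0   0   0  -1]
 [-10  -8   3  27  43  24   2  -3  -2  -3  -1]
 [-10 -11  -2  12  20  10  -2  -5  -5  -3  -3]
 [-12 -11 -10  -3   3   1  -2  -4  -6  -7  -6]
 [-11 -10 -11  -7  -1   5  15   9  -2  -7  -9]
 [-10  -9  -7  -4   4  18  31  20   2  -6  -9]
 [ -4  -6  -3  -1   3  22  35  14  -4  -9 -11]
 [ -2  -1  -2  -4   2  22  30   8  -7  -9 -10]
 [ -2  -2  -2  -4   5  23  23   4  -8  -7  -8]
 [ -4  -4  -2   0   8  22  18   2  -4  -2  -4]
 [ -6  -5  -2   2   6  12   5  -2  -4  -3  -3]
 [ -5  -6  -3   2   4   3  -2  -5  -5  -5  -4]
 [ -5  -5  -2   1   4   1  -2  -6  -6  -5  -5]
 [ -6  -4  -3   1   1   0   0  -4  -4  -6  -5]]
R/G*100
[[ 97  98  99 102 112 108 102 102 102 102 101]
 [ 96  96  99 113 143 121 103 100 101 101 100]
 [ 95  96 102 127 152 127 103 100 100 100  99]
 [ 94  95 102 122 139 120 101  98  99  98  99]
 [ 94  94  98 108 115 107  99  97  97  98  97]
 [ 93  94  94  98 102 101  99  97  96  95  96]
 [ 93  94  93  95  99 104 111 106  99  96
[... 3927 characters left out ...]
 15  20  29  19  30  44  64  78  76  51  13   3   5   6   8]
 [ 16  16  15  14  14  16  53  84  99 113 112  92  54  14   9  12  13]
 [ 15  14  13  12  12  15  42  85  93  98 111 110  89  36  17  12  13]
 [ 12  11  11  12  12  18  27  52  80  91  95 102  97  80  31  14  13]
 [ 12  13  14  14  14  19  32  40  50  86  86  82  83  88  44  14  12]
 [ 14  15  15  15  14  14  20  36  38  75  78  57  46  56  27   9   6]
 [ 15  16  14  14  14  13  10  15  37  61  53  26  16  21  16   9   7]
 [ 12  12  10   8   8   8   7   7  25  58  33   7   6   8   8   7   6]
 [  7   7   7   7   8   7   7   6  19  42  19   4   8   8   8   7   6]
 [  8   7   7   7   6   6   6   5  22  33  14   5   6   7   7   7   6]]
```

```bash
cat >> c.py <<'E'
def cen(img,x0,y0,x1,y1,th):
    p=img[y0:y1,x0:x1]; w=np.clip(p[...,2]-p[...,1]-th,0,None); yy,xx=np.mgrid[y0:y1,x0:x1]
    return np.array([(w*xx).sum(),(w*yy).sum()])/w.sum()
def measure(t,s,tp,tl,sp,sl):
    for n,i,bp,bl in(("top",t,tp,tl),("scene",s,sp,sl)):
        pc,lc=cen(i,*bp),cen(i,*bl); P,L=onz(n,[pc],.024)[0],onz(n,[lc],.021)[0]
        print(n,pc,lc,"P jig",(P-O)@U,(P-O)@V,"L jig",(L-O)@U,(L-O)@V,"rest",(L-P)@U)
    print("tri P,L",[((q[:3]-O)@U,(q[:3]-O)@V,q[2]) for q in tri([cen(t,*tp),cen(t,*tl)],[cen(s,*sp),cen(s,*sl)])])
E
python3 - <<'E'
from c import *
d=np.load("last.npz")
for tl in ((333,260,337,266,8),(333,260,337,266,15)):
  for sl in ((366,244,372,248,20),(366,244,372,248,27)):
    measure(d["t"],d["s"],(331,254,336,259,8),tl,(361,241,364,245,20),sl)
# near rows of the line vs far rows: direction check
for n,z,f in(("top",.021,[(333,y,337,y+2,10) for y in(260,262,264)]),("scene",.021,[(366,y,372,y+1,20) for y in(244,245,246,247)])):
    for b in f:
        L=onz(n,[cen(d["t" if n=="top" else "s"],*b)],z)[0]; print(n,(L-O)@U,(L-O)@V)
E
```

```text
top [333.0016 256.3594] [334.7395 262.5673] P jig 0.08857836331966981 -0.044569729854351994 L jig 0.09667961201705974 -0.05796394780092734 rest 0.008101248697389934
scene [362.3878 241.854 ] [368.6375 245.3267] P jig 0.08952274076080213 -0.04359590837688475 L jig 0.09802848477880566 -0.056139304958689275 rest 0.008505744018003504
tri P,L [(np.float64(0.08872777644968141), np.float64(-0.04466381078017079), np.float64(0.02472870975795688)), (np.float64(0.0967749738223644), np.float64(-0.05803119030489708), np.float64(0.022275710970363544))]
top [333.0016 256.3594] [334.7395 262.5673] P jig 0.08857836331966981 -0.044569729854351994 L jig 0.09667961201705974 -0.05796394780092734 rest 0.008101248697389934
scene [362.3878 241.854 ] [368.6537 245.2711] P jig 0.08952274076080213 -0.04359590837688475 L jig 0.09816626211660434 -0.05594280860859638 rest 0.00864352135580219
tri P,L [(np.float64(0.08872777644968141), np.float64(-0.04466381078017079), np.float64(0.02472870975795688)), (np.float64(0.0967823764795951), np.float64(-0.05803688045960555), np.float64(0.022410751878329388))]
top [333.001
[... 694 characters left out ...]
99
scene [362.3878 241.854 ] [368.6537 245.2711] P jig 0.08952274076080213 -0.04359590837688475 L jig 0.09816626211660434 -0.05594280860859638 rest 0.00864352135580219
tri P,L [(np.float64(0.08872777644968141), np.float64(-0.04466381078017079), np.float64(0.02472870975795688)), (np.float64(0.09675172270561938), np.float64(-0.0581122085880665), np.float64(0.02245702840127417))]
top 0.09630204686011527 -0.05384335796596443
top 0.09657352197877275 -0.05764830518623965
top 0.09718180572377644 -0.062507723674726
scene 0.0986976416183496 -0.05056072106072694
scene 0.09799142854424543 -0.05470556163820476
scene 0.09804081859861273 -0.059059656818332876
scene 0.09673401312133768 -0.06292831966196895
```

```bash
python3 - <<'E'
from c import *
bot.move_l(J(.2185,0,.073),feed=.03); bot.wait(.3); rep()
look("pics/pull2.png"); d=np.load("last.npz")
def box(n,P,r): 
    u=proj(n,P)[0]; print(n,u); return u
xt=(bot.state()["tool_pos"]-O)@U-.17165+.051
box("top",J(xt,-.0445,.024),3); box("scene",J(xt,-.0445,.024),3)
measure(d["t"],d["s"],(333,255,338,260,8),(333,261,337,266,8),(364,240,369,244,30),(367,245,372,248,20))
dump(d["t"],331,254,341,267); dump(d["s"],362,238,374,250)
E
```

```text
15.525 x 0.21636927246272641 y 0.0002482615532094917 z 0.07326028157688302 open 0.011627567999010486 F -10.578318844204652 [ 2.0645 10.3983  4.6889] 58.82160544395447
top [335.8251 257.1072]
scene [365.2277 241.6021]
top [336.0319 257.4153] [334.7468 262.6523] P jig 0.09638671734507048 -0.04508700153229978 L jig 0.09675002501944918 -0.05815782174041447 rest 0.0003633076743786881
scene [365.8395 241.3704] [368.9078 245.7027] P jig 0.09738220113167112 -0.04401459083619376 L jig 0.09785472558932029 -0.05771262676557843 rest 0.00047252445764916357
tri P,L [(np.float64(0.09652358399046976), np.float64(-0.0451800633362828), np.float64(0.02478909012687555)), (np.float64(0.09706689085289441), np.float64(-0.05833359422920489), np.float64(0.021507815117294687))]
R-G 331 254
[[ -4   0   0   1   2   1   2   2   0   0]
 [ -4  -2  -2  -3   1   7   4   1  -1  -2]
 [ -4  -6  -6  -4   8  27  20   5   0  -2]
 [ -7  -6  -7   1  22  43  29   6  -1  -3]
 [ -9 -10  -8   0  26  40  22   3  -5  -3]
 [-10  -8  -6   2  17  22   7  -4  -6  -6]
 [ -9  -6  -2   9  20  16   2  -6  -9  -8]
 [ -7  -3   3  18  32  2
[... 2385 characters left out ...]
16 119 111 111 107 104 106 105]
 [100 100 100 104 113 116 120 121 120 119 121 107]]
R-B
[[  9   8   8   6   6   5   7   6   6   6   6   5]
 [  5   6   5   4   3   4   5   6   5   5   6   5]
 [  8   6  12  46  46  17   3   5   5   6   5   5]
 [ 15   8  16  77  93  53  10   5   6   6   6   6]
 [ -1   0   9  63  93  58  12   3   4   5   6   6]
 [ -1   4  12  22  30  30  10  11   8   4   5   6]
 [ 16  16  14  29  44  64  77  75  52  14   2   5]
 [ 16  16  16  54  84  98 112 112  93  54  14   8]
 [ 11  12  15  47  85  93  98 112 110  86  36  17]
 [ 12  12  18  30  52  80  91  94 102  96  79  32]
 [ 14  14  18  32  40  50  87  86  82  82  89  44]
 [ 15  14  14  20  35  39  75  77  56  46  56  27]]
```

View pics/pull2.png

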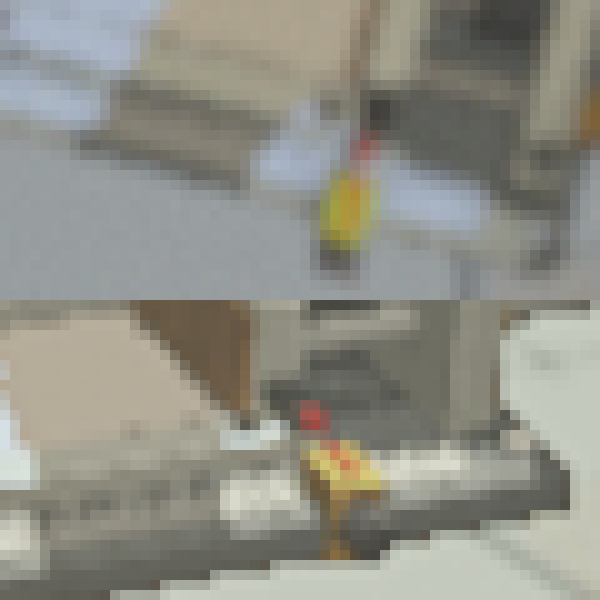

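Both views put the pointer 0.4 mm short: the red pointer tip at top (336.0,257.4) and scene (365.8,241.4) is lined up with the red line. I'll add 0.4 mm, check that the grip isn't creeping, and hand in while holding.

```bash
python3 - <<'E'
from c import *
bot.move_l(J(.2189,0,.073),feed=.005); bot.wait(.5); rep()
for k in range(2):
    t,s=avg("top",8),avg("scene",8)
    measure(t,s,(333,255,338,260,8),(333,261,337,266,8),(364,240,369,244,30),(367,245,372,248,20))
rep()
g=max(blobs(t.astype(np.uint8),(45,80,30),(85,255,255),(260,205,310,245)),key=lambda b:b[0]);print(g[1])
E
```

```text
16.875 x 0.21661965824977628 y 0.0002746969550494402 z 0.07328155991820517 open 0.010650770677977884 F -12.131339137684002 [ 2.3817 11.9211  5.5811] 58.88907194137573
top [336.0954 257.4303] [334.7361 262.6597] P jig 0.09654584631826732 -0.045081348779214665 L jig 0.09672946529262746 -0.05818206128041719 rest 0.00018361897436013856
scene [365.8599 241.2572] [368.9123 245.704 ] P jig 0.09764143629666275 -0.043593070224171165 L jig 0.09786118439242703 -0.05772047795524425 rest 0.0002197480957642807
tri P,L [(np.float64(0.09662662431459274), np.float64(-0.045151153014748695), np.float64(0.025023426364926243)), (np.float64(0.09705282613608728), np.float64(-0.05836148634172292), np.float64(0.02152306536941201))]
top [336.103  257.4352] [334.7291 262.665 ] P jig 0.09656674749564333 -0.045087826303715134 L jig 0.0967162629594231 -0.05819900380912693 rest 0.00014951546377975702
scene [365.8648 241.2564] [368.905  245.7019] P jig 0.09765277196335499 -0.04359316889421379 L jig 0.09785058450258302 -0.0577078238702599 rest 0.00019781253922801978
tri P,L [(np.float64(0.09664240940982047), np.float64(-0.045154961692836684), np.float64(0.025024267975194664)), (np.float64(0.09703387177566998), np.float64(-0.05837553380691497), np.float64(0.02153891240446365))]
18.475 x 0.21662324387091209 y 0.00029808747930899077 z 0.0732968149660988 open 0.011084597454656396 F -12.125961195586472 [ 2.5784 11.8628  5.1471] 58.88921678066254
[283.746  224.0458]
```

Both views now put the pointer within 0.2 mm of the line, the grip is steady at 59 N, and the green slab hasn't moved. Handing in.

```bash
python3 -c "
from workcell import bot
print(bot.close_job())"
```

```text
the job is handed in; nothing more can be done
None
```

The job is handed in: the green slab is butted against the amber one, and the gripper is still holding the jaw with its pointer within about 0.2 mm of the red line in both camera views, 18.5 s on the robot's clock; the judge's verdict was not shown.

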